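Line up the bench containers by height

ROBOT

A 6-joint arm with a two-finger parallel gripper is mounted at the origin on a cart in front of the work surface, level with it; the furniture and walls round the work are solid. World frame = base frame: x ahead of the robot, y to its left, z up, the work surface at z = 0. Lengths are in m, angles in rad, forces in N, time in s.
With the tool pointing down it reaches from about 0.35 to 0.925 m from the base axis. Payload 6.4 kg.
Tool frame: the origin (TCP) lies on the mounting face of the last link; the fingertips stand 199 mm ahead of it and the grasp point (between the pads) lies 180 mm ahead of it; z points along the fingers, y is the line along which they close (so a half turn about z gives the same grasp; the last joint's range is limited). The gripper opens to 94 mm and grips with 3 to 60 N. Pads are 16 mm wide; open, the fingers measure 119 mm over their backs; the gripper's body (75 mm by 177 mm) begins 78 mm behind the grasp point.
Start: joints at [-1.451, 0.245, 1.558, -0, 1.339, -0.174], TCP at [0.188, -0.622, 0.405] pointing down, gripper open.
Joint ranges: [-3.13, 3.13], [-1.02, 2.26], [0.13, 2.54], [-0.95, 4.09], [0.21, 2.88], [-2.74, 2.74]. Speed limits (rad/s): [2.57, 2.57, 3.14, 3.14, 3.14, 3.14].

INTERFACE

Orientations are given as a unit quaternion [w, x, y, z].
In Python, from station import get_state, grab_frame, sign_off gives the robot as it stands.
- The arm moves only by the tool carry_out, never from a script. Its argument "plan" is text: rows parted by semicolons, each of 7 numbers parted by spaces: the shift along the world's x, y, z scaled (see below), then the turn, a rotation vector about the world's x, y, z scaled (see below), then the closure, from 0 (fully open) to 1 (shut). A call has exactly 5 rows; each row shifts and turns the commanded pose from where the row before left it; what a row does not reach is not made up. The controller multiplies each number of a shift by 25 mm and each number of a turn by 5 degrees. A row lasts 1/12 s, in which the tool goes at most 41.7 mm and 7.16 degrees, less where a joint would pass 70% of its speed; a pose out of reach is approached as far as the arm can. A call with a number of a shift or a turn outside -1 to 1 is refused whole. A call with a gripper value outside its range is refused whole. The fingers move at their own pace and stop on an object; "newtons" is the grip in N (left out, the last holds). Time passes only in rows, so rows that do not move let the fingers close, or fill a call up. It gives the time, the measured TCP pose, the force, the opening and the grip force at its end, in the units of the state.
- get_state(): the state, without advancing time (a new reading comes with each control period).
- grab_frame(name): name is "scene" or "top"; returns a dict with "pixels" (480x640x3 uint8, red, green, blue), "intrinsics" (3x3 intrinsics, pixels), "camera_from_world" (4x4, takes a point from world to camera coordinates). Camera axes: x right, y up, looking along -z (the intrinsics and any distortion apply to the point x, -y, -z); pixel columns grow to the right and rows downward; lengths in m; the calibration is good to about 2 mm. A picture is of the moment at which its call begins. There is no depth.
- sign_off(): hands the job in; it is judged then, once.
The state is a dict: "time_s": time; "joint_pos": joint angles; "qvel": joint speeds; "tau": joint torques, N m; "position": TCP position; "ee_rot": TCP orientation; "wrist_force": force on the tool from outside, world axes, zero at the start; "moment": the same for the moment, N m; "grip_width": finger opening in m; "gripper_force": force on a finger pad.
Only numpy, scipy, OpenCV 4.12 (cv2) and the standard library are available. Lean on these libraries where they do the work, as an engineer would, in place of code of your own. Each camera call takes 0.05 s, during which the arm holds its last target. There are 200 camera calls.

TASK

Stand the clay pot, the brown jar, the grey can and the white bottle that are just behind the board on the board's four cork pads, one in the middle of each pad, in order of height: the shortest on the pad next to the red stop, the tallest at the other end. Leave them all standing upright, and do not knock any of them over on the way.

Things in the scene. Friction and masses are not known exactly. Their poses are not given: they have to be found in the camera images.
- clay_pot_mid (a point): Small terracotta flower pot, empty, 62 mm high, standing loose on the worktop just behind the board. Round: the rim band, from 45 to 62 mm above its foot, is 64 mm across; below it the pot tapers from about 57 mm to 42 mm at the foot. Weighs about 0.12 kg. This point is on its axis half-way up, 31 mm above its foot; z points up.
- brown_jar_mid (a point): Brown jar with a black screw lid (fixed shut), 86 mm high with the lid, standing loose on the worktop just behind the board. Round, body 62 mm across up to 66 mm above its foot; grip the body, not the lid. Weighs about 0.22 kg. This point is on its axis half-way up, 43 mm above its foot; z points up.
- grey_can_mid (a point): Plain light grey can without a lid, empty, 100 mm high, 68 mm across, straight sides, standing loose on the worktop just behind the board. Weighs about 0.09 kg. This point is on its axis half-way up, 50 mm above its foot; z points up.
- glue_bottle_mid (a point): White plastic bottle with an orange cap (fixed), 125 mm high with the cap, 52 mm across, straight-sided up to 70 mm above its foot, standing loose on the worktop just behind the board. Weighs about 0.2 kg. This point is on its axis half-way up, 62.5 mm above its foot; z points up.
- pad_a: Round cork pad, 78 mm across and 2 mm thick, lying on the pale wooden board: number 1 of the row of four counted from the robot's left. Fixed. Origin at the centre of its underside, 14 mm above the worktop (its top, where things stand, is 16 mm above the worktop). Its y axis runs along the row; neighbouring pads are 85 mm apart, centre to centre. All four pads look alike: tell them apart by their place in the row.
- pad_b: Round cork pad, 78 mm across and 2 mm thick, lying on the pale wooden board: number 2 of the row of four counted from the robot's left. Fixed. Origin at the centre of its underside, 14 mm above the worktop (its top, where things stand, is 16 mm above the worktop). Its y axis runs along the row; neighbouring pads are 85 mm apart, centre to centre. All four pads look alike: tell them apart by their place in the row.
- pad_c: Round cork pad, 78 mm across and 2 mm thick, lying on the pale wooden board: number 3 of the row of four counted from the robot's left. Fixed. Origin at the centre of its underside, 14 mm above the worktop (its top, where things stand, is 16 mm above the worktop). Its y axis runs along the row; neighbouring pads are 85 mm apart, centre to centre. All four pads look alike: tell them apart by their place in the row.
- pad_d: Round cork pad, 78 mm across and 2 mm thick, lying on the pale wooden board: number 4 of the row of four counted from the robot's left. Fixed. Origin at the centre of its underside, 14 mm above the worktop (its top, where things stand, is 16 mm above the worktop). Its y axis runs along the row; neighbouring pads are 85 mm apart, centre to centre. All four pads look alike: tell them apart by their place in the row.
- red_stop: Small red painted knob, 20 mm across and 24 mm high, fixed on the board at one end of the row, 56 mm beyond the centre of the outermost pad; it may be at either end. A dark brown wooden knob of the same shape stands at the opposite end. Origin at the centre of its foot.

How it is judged:
At the end, for the whole second after the job is handed in: Counted from the pad next to the red stop, the pads carry the clay pot, the brown jar, the grey can and the white bottle, in that order; each stands upright (within 0.1 rad) on its pad, its axis within 14 mm of the pad's centre, released and at rest (((y of red_stop in the frame of pad_a above 0 m and horizontal distance between clay_pot_mid and pad_a below 0.014 m and z of clay_pot_mid in the frame of pad_a below 0.037 m and angle between each of clay_pot_mid, brown_jar_mid, grey_can_mid, glue_bottle_mid's own z axis and vertical below 0.1 rad and horizontal distance between brown_jar_mid and pad_b below 0.014 m and z of brown_jar_mid in the frame of pad_b below 0.049 m and horizontal distance between grey_can_mid and pad_c below 0.014 m and z of grey_can_mid in the frame of pad_c below 0.056 m and horizontal distance between glue_bottle_mid and pad_d below 0.014 m and z of glue_bottle_mid in the frame of pad_d below 0.0685 m) or (y of red_stop in the frame of pad_a below 0 m and horizontal distance between clay_pot_mid and pad_d below 0.014 m and z of clay_pot_mid in the frame of pad_d below 0.037 m and angle between each of clay_pot_mid, brown_jar_mid, grey_can_mid, glue_bottle_mid's own z axis and vertical below 0.1 rad and horizontal distance between brown_jar_mid and pad_c below 0.014 m and z of brown_jar_mid in the frame of pad_c below 0.049 m and horizontal distance between grey_can_mid and pad_b below 0.014 m and z of grey_can_mid in the frame of pad_b below 0.056 m and horizontal distance between glue_bottle_mid and pad_a below 0.014 m and z of glue_bottle_mid in the frame of pad_a below 0.0685 m))); the robot touches nothing.
It fails at once if the clay pot is knocked over (tipped by more than 0.8 rad) (angle between clay_pot_mid's own z axis and vertical above 0.8 rad).
It fails at once if the brown jar is knocked over (tipped by more than 0.8 rad) (angle between brown_jar_mid's own z axis and vertical above 0.8 rad).
It fails at once if the grey can is knocked over (tipped by more than 0.8 rad) (angle between grey_can_mid's own z axis and vertical above 0.8 rad).
It fails at once if the glue bottle is knocked over (tipped by more than 0.8 rad) (angle between glue_bottle_mid's own z axis and vertical above 0.8 rad).
It also fails if it takes over 104 s, if anything falls off the work surface, if the arm or the gripper's body presses on something with over 40 N, if the wrist force passes 120 N, or if a joint passes its speed limit or range.

## Working session

There is one attempt and no reset: what is moved stays moved. The work goes in short steps, Python scripts to look and compute and a tool call to move; the robot and the scene stay as the last step left them, time stands still between calls to the robot, and variables do not carry over. Pictures are saved under pics/ and viewed, at most 14 in all, crops included, and the job is handed in when it is done.

Besides the shell and the picture viewer there is one more tool, called as a command line: name --argument value ..., lists and objects as JSON in quotes. carry_out: Moves the arm, as the interface text tells. Shifts and turns lie within -1 to 1; 1 stands for 25 mm of shift or 5 degrees of turn. Its arguments: {"type":"object","properties":{"plan":{"type":"string"},"newtons":{"type":"number"}},"required":["plan"]}

```bash
mkdir -p pics; ls; python3 - <<'E'
from station import *
import cv2
s=get_state();print(s)
for n in("scene","top"):
    f=grab_frame(n);cv2.imwrite(f"pics/{n}0.png",f["pixels"][:,:,::-1]);print(n,f["intrinsics"],f["camera_from_world"],f.keys())
E
```

```text
pics
{'time_s': 0.0, 'joint_pos': array([-1.45109953e+00,  2.45787888e-01,  1.55898649e+00, -7.02722242e-06,
        1.33868845e+00, -1.74090713e-01]), 'qvel': array([-0.00076129,  0.00042054,  0.00084268, -0.00080594,  0.0002039 ,
        0.00016056]), 'tau': array([ 1.09081826e-03, -4.15831947e+01, -3.14596260e+01,  6.86945301e-02,
        3.33361037e-02, -1.54333170e-04]), 'position': array([ 0.18821069, -0.6219231 ,  0.40357656]), 'ee_rot': array([-9.34830121e-04,  9.89229947e-01,  1.46366789e-01,  2.20109100e-05]), 'wrist_force': array([-0.43531632,  0.35847026, -0.14806581]), 'moment': array([ 0.01463921, -0.01511641, -0.05211712]), 'gripper_force': 0.0, 'grip_width': 0.09399338295813241}
scene [[511.43426008   0.         320.36055633]
 [  0.         511.43426008 233.90513747]
 [  0.           0.           1.        ]] [[-0.6848904  -0.72858866 -0.00914865  0.48964787]
 [ 0.45662948 -0.43895907  0.77382456 -0.24413221]
 [-0.56781569  0.52580747  0.63333391 -0.7277526 ]
 [ 0.          0.          0.          1.        ]] dict_keys(['pixels', 'intrinsics', 'camera_from_world'])
top [[541.26081143   0.         322.74718868]
 [  0.         541.26081143 237.87911742]
 [  0.           0.           1.        ]] [[-0.01703948 -0.99981654 -0.00874849  0.20148833]
 [ 0.99583024 -0.01775451  0.08948131 -0.54331945]
 [-0.08962022 -0.00718729  0.99595008 -1.25273276]
 [ 0.          0.          0.          1.        ]] dict_keys(['pixels', 'intrinsics', 'camera_from_world'])
```

View pics/top0.png

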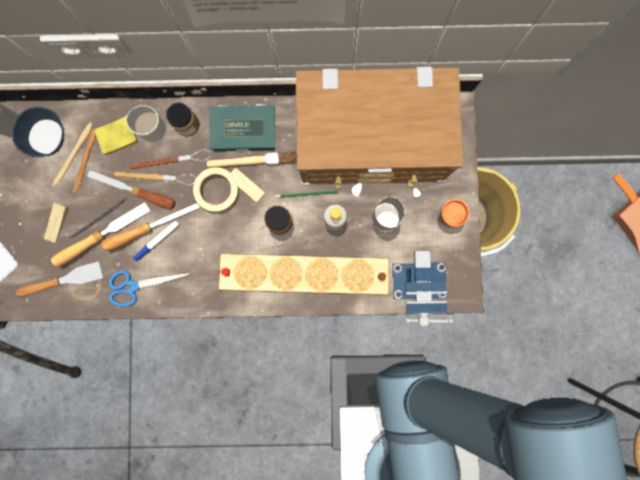

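View pics/scene0.png

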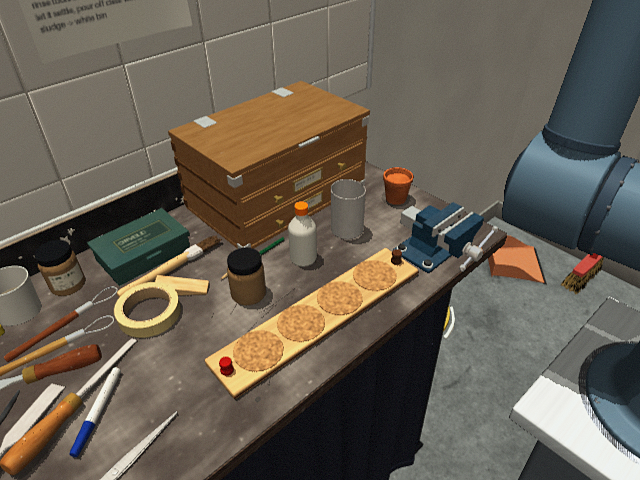

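The red stop is at the left (top view 225,272), so the order is pot→a, jar→b, can→c, bottle→d. The objects in the top view are jar (278,220), bottle (336,216), can (388,215) and pot (455,213). Next I'll zoom in to measure them.

```bash
cat > h.py <<'E'
import numpy as np,cv2
from station import *
def ray(f,u,v):
    K=f["intrinsics"];T=f["camera_from_world"];R=T[:3,:3];t=T[:3,3]
    d=np.array([(u-K[0,2])/K[0,0],-(v-K[1,2])/K[1,1],-1.]);return -R.T@t,R.T@d
def at(f,u,v,z):
    c,d=ray(f,u,v);return c+d*(z-c[2])/d[2]
def proj(f,P):
    P=np.atleast_2d(P);T=f["camera_from_world"];K=f["intrinsics"];p=P@T[:3,:3].T+T[:3,3]
    return np.c_[K[0,0]*p[:,0]/-p[:,2]+K[0,2],K[1,1]*-p[:,1]/-p[:,2]+K[1,2]]
def circ(f,img,x,y,z,r,col):
    a=np.linspace(0,2*np.pi,60);p=proj(f,np.c_[x+r*np.cos(a),y+r*np.sin(a),0*a+z])
    return p
def crop(f,u0,v0,u1,v1,k,name,circles=()):
    im=cv2.resize(np.ascontiguousarray(f["pixels"][v0:v1,u0:u1,::-1]),None,fx=k,fy=k,interpolation=cv2.INTER_CUBIC)
    for x,y,z,r in circles:
        p=(circ(f,im,x,y,z,r,0)-[u0,v0]+.5)*k
        cv2.polylines(im,[p.round().astype(np.int32)],True,(0,255,0),1)
    cv2.imwrite("pics/"+name,im)
E
python3 - <<'E'
from h import *
f=grab_frame("top");g=grab_frame("scene")
# initial guesses from top
for n,u,v,z in(("pot",456,212.5,.062),("jar",278,220,.086),("can",388,213,.1),("bot",336,212,.125),("red",226,272,.024),("dark",381.5,276.5,.024),("pa",250,272.5,.016),("pb",286,273,.016),("pc",322,274,.016),("pd",358,275,.016),("cab",298,170,.2)):
    p=at(f,u,v,z);print(n,p.round(4),proj(g,p).round(1))
crop(f,215,180,475,300,3,"topc.png")
crop(g,200,160,430,400,2.5,"scc.png")
E
```

```text
pot [ 0.5965 -0.1154  0.062 ] [[397.7 174.3]]
jar [0.5836 0.2918 0.086 ] [[246.2 257.5]]
can [0.5931 0.045  0.1   ] [[346.4 189.8]]
bot [0.594  0.1613 0.125 ] [[300.  203.8]]
red [0.4703 0.4211 0.024 ] [[226.3 365.9]]
dark [0.4534 0.0557 0.024 ] [[395.5 257.3]]
pa [0.4684 0.3657 0.016 ] [[257.2 349.2]]
pb [0.4657 0.2804 0.016 ] [[299.7 321. ]]
pc [0.4619 0.1953 0.016 ] [[338.4 296. ]]
pd [0.4581 0.1103 0.016 ] [[373.4 273.4]]
cab [0.6724 0.2393 0.2   ] [[232.6 166.7]]
```

View pics/topc.png

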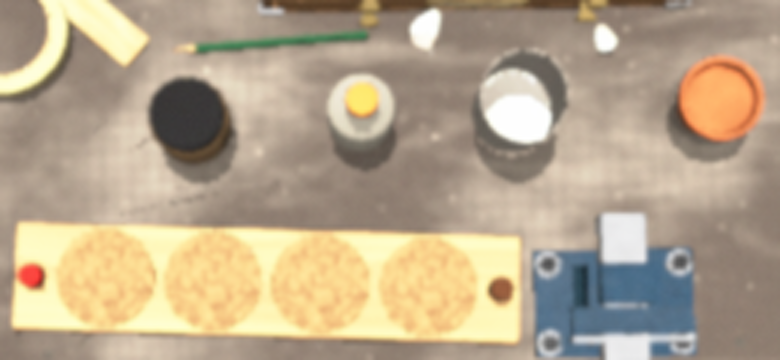

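View pics/scc.png

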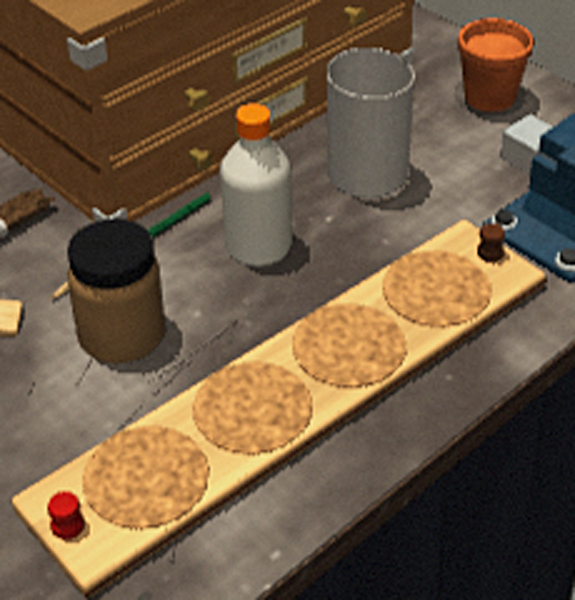

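```bash
cat > obj.py <<'E'
from h import *
f=grab_frame("top");g=grab_frame("scene")
P={}
for n,cu,cv,z,r,u2,v2 in(("pot",721,98.5,.062,.032,496,43),("jar",190,114,.086,.027,110,253),("can",524,92,.1,.034,371,74),("bot",362,100,.125,.0125,254,114),("pa",106,278,.016,.039,146,476),("pb",213,280,.016,.039,253,406),("pc",320.5,282.5,.016,.039,350,344),("pd",428,285,.016,.039,437,288)):
    a=at(f,215+(cu+.5)/3-.5,180+(cv+.5)/3-.5,z);b=at(g,200+(u2+.5)/2.5-.5,160+(v2+.5)/2.5-.5,z)
    print(n,a[:2].round(4),b[:2].round(4));P[n]=(*a[:2],z,r)
C=list(P.values())+[(*P["jar"][:2],.066,.031),(*P["bot"][:2],.07,.026),(*P["bot"][:2],.0,.026),(*P["can"][:2],.0,.034),(*P["jar"][:2],.0,.031),(*P["pot"][:2],.0,.021)]
crop(f,215,180,475,300,3,"topd.png",C)
crop(g,200,160,430,400,2.5,"scd.png",C)
E
python3 obj.py
```

```text
pot [ 0.5966 -0.1131] [ 0.5893 -0.108 ]
jar [0.5889 0.2918] [0.5796 0.2999]
can [0.599  0.0419] [0.592  0.0415]
bot [0.5918 0.1628] [0.5891 0.1626]
pa [0.4688 0.3657] [0.4661 0.3657]
pb [0.4657 0.2812] [0.4626 0.2805]
pc [0.4623 0.1965] [0.4582 0.1957]
pd [0.4589 0.1118] [0.4541 0.1118]
```

View pics/topd.png

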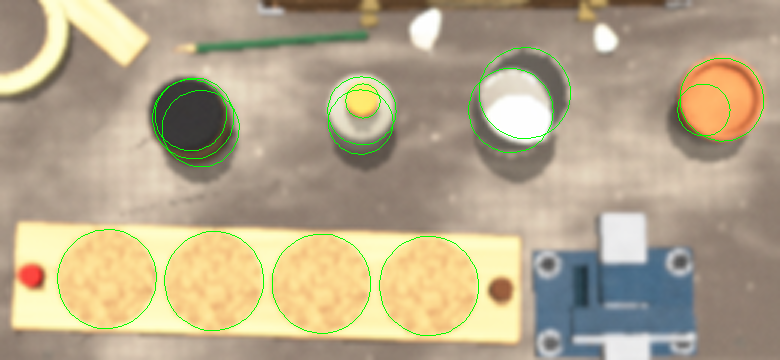

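View pics/scd.png

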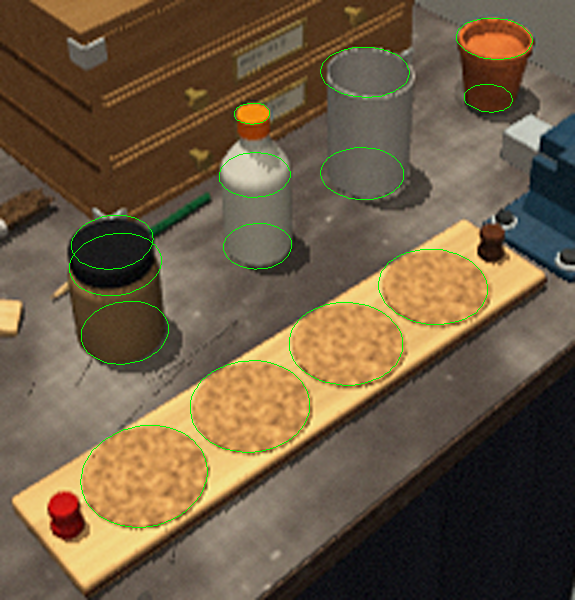

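Both views agree to about 3–5 mm. The best estimates are:

| Item | Position (x, y), m |
|---|---|
| Pot | (.5945, -.1135) |
| Jar | (.586, .295) |
| Can | (.595, .040) |
| Bottle | (.590, .163) |
| Pad a | (.4675, .366) |
| Pad b | (.464, .281) |
| Pad c | (.460, .196) |
| Pad d | (.4565, .112) |

I'll pick with the fingers closing along y, which keeps clear of the cabinet. I'll then turn 90° so they close along x for placing, which keeps clear of the neighbours. The pot goes first.

carry_out --plan ".65 .81 0 0 0 -.135 0;.65 .81 0 0 0 -.135 0;.65 .81 0 0 0 -.135 0;.65 .81 0 0 0 -.135 0;.65 .81 0 0 0 -.135 0" --newtons 15

```text
time_s: 0.72
position: [0.27, -0.5199, 0.4046]
ee_rot: [-0.0, 0.993, 0.117, 0.0]
wrist_force: [0.1, 0.5, -0.2]
grip_width: 0.0936
gripper_force: 0.0
```

carry_out --plan ".65 .81 0 0 0 -.135 0;.65 .81 0 0 0 -.135 0;.65 .81 0 0 0 -.135 0;.65 .81 0 0 0 -.135 0;.65 .81 0 0 0 -.135 0"

```text
time_s: 1.13
position: [0.3513, -0.4185, 0.4047]
ee_rot: [0.0, 0.996, 0.087, 0.0]
wrist_force: [0.6, 0.1, -0.9]
grip_width: 0.0941
gripper_force: 0.0
```

carry_out --plan ".65 .81 0 0 0 -.135 0;.65 .81 0 0 0 -.135 0;.65 .81 0 0 0 -.135 0;.65 .81 0 0 0 -.135 0;.65 .81 0 0 0 -.135 0"

```text
time_s: 1.55
position: [0.4326, -0.3173, 0.4047]
ee_rot: [0.0, 0.998, 0.058, 0.0]
wrist_force: [-0.4, 0.0, -0.3]
grip_width: 0.0939
gripper_force: 0.0
```

carry_out --plan ".65 .81 0 0 0 -.135 0;.65 .81 0 0 0 -.135 0;.65 .81 0 0 0 -.135 0;.65 .81 0 0 0 -.135 0;.65 .81 0 0 0 -.135 0"

```text
time_s: 1.97
position: [0.5139, -0.216, 0.4047]
ee_rot: [0.0, 1.0, 0.029, 0.0]
wrist_force: [-0.0, 0.3, -0.2]
grip_width: 0.0938
gripper_force: 0.0
```

carry_out --plan ".65 .81 0 0 0 -.135 0;.65 .81 0 0 0 -.135 0;.65 .81 0 0 0 -.135 0;.65 .81 0 0 0 -.135 0;.65 .81 0 0 0 -.135 0"

```text
time_s: 2.38
position: [0.5951, -0.1147, 0.4047]
ee_rot: [0.0, 1.0, -0.001, 0.0]
wrist_force: [0.4, -0.5, -0.5]
grip_width: 0.0936
gripper_force: 0.0
```

carry_out --plan "0 0 -.8 0 0 0 0;0 0 -.8 0 0 0 0;0 0 0 0 0 0 0;0 0 0 0 0 0 0;0 0 0 0 0 0 0"

```text
time_s: 2.8
position: [0.5947, -0.1162, 0.3657]
ee_rot: [0.0, 1.0, -0.001, 0.001]
wrist_force: [-0.1, 1.1, -0.2]
grip_width: 0.0937
gripper_force: 0.0
```

carry_out --plan "0 .1 -.6 0 0 0 0;0 0 -.6 0 0 0 0;0 0 -.6 0 0 0 0;0 0 -.6 0 0 0 0;0 0 -.6 0 0 0 0"

```text
time_s: 3.22
position: [0.595, -0.114, 0.291]
ee_rot: [0.001, 1.0, -0.001, 0.002]
wrist_force: [-0.6, 0.2, -0.0]
grip_width: 0.0941
gripper_force: 0.0
```

carry_out --plan "0 0 -.6 0 0 0 0;0 0 -.6 0 0 0 0;0 0 -.6 0 0 0 0;0 0 -.55 0 0 0 0;0 0 0 0 0 0 0"

```text
time_s: 3.63
position: [0.5938, -0.1135, 0.2291]
ee_rot: [-0.001, 1.0, -0.001, -0.002]
wrist_force: [-0.2, 0.2, 0.6]
grip_width: 0.0939
gripper_force: 0.0
```

carry_out --plan "0 0 0 0 0 0 .4;0 0 0 0 0 0 .5;0 0 0 0 0 0 .6;0 0 0 0 0 0 .8;0 0 0 0 0 0 1"

```text
time_s: 4.05
position: [0.5948, -0.1135, 0.2318]
ee_rot: [0.0, 1.0, -0.0, 0.001]
wrist_force: [0.4, -0.1, -0.9]
grip_width: 0.0639
gripper_force: 0.1
```

carry_out --plan "0 0 0 0 0 0 1;0 0 0 0 0 0 1;0 0 0 0 0 0 1;0 0 0 0 0 0 1;0 0 0 0 0 0 1"

```text
time_s: 4.47
position: [0.5948, -0.1135, 0.2316]
ee_rot: [0.0, 1.0, -0.0, 0.001]
wrist_force: [-0.8, -0.8, 4.7]
grip_width: 0.0631
gripper_force: 15.0
```

```bash
python3 -c "
from h import *
f=grab_frame('scene');crop(f,200,60,500,285,2.5,'p1.png')"
```

```text
(no output)
```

View pics/p1.png

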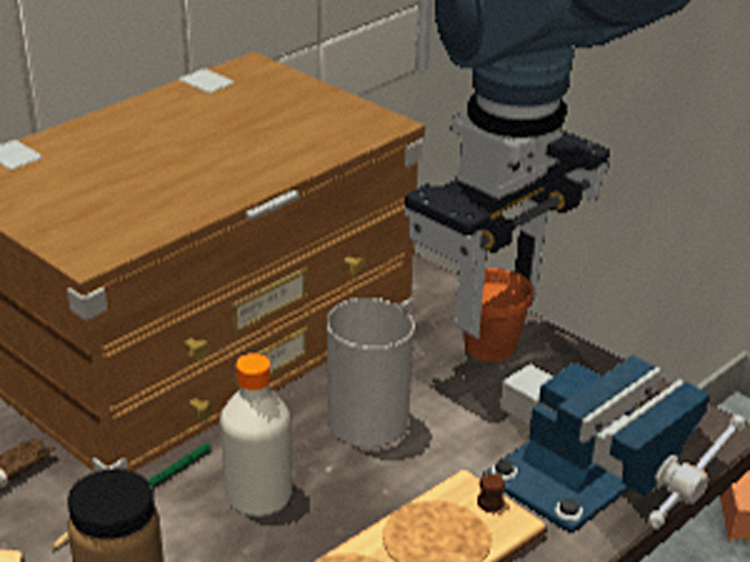

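The grip is good: opening 63 mm, 15 N, pot upright. Next I lift it, carry it to pad a and turn it 90°.

carry_out --plan "0 0 .4 0 0 0 1;0 0 .9 0 0 0 1;0 0 1 0 0 0 1;0 0 1 0 0 0 1;0 0 1 0 0 0 1"

```text
time_s: 4.93
position: [0.594, -0.1132, 0.3389]
ee_rot: [-0.0, 1.0, -0.0, -0.001]
wrist_force: [0.2, -0.0, -1.4]
grip_width: 0.0628
gripper_force: 15.0
```

carry_out --plan "0 0 1 0 0 0 1;0 0 1 0 0 0 1;0 0 .9 0 0 0 1;0 0 .4 0 0 0 1;0 0 0 0 0 0 1"

```text
time_s: 5.35
position: [0.5948, -0.1135, 0.4236]
ee_rot: [0.001, 1.0, -0.0, 0.002]
wrist_force: [0.6, -0.1, -0.9]
grip_width: 0.0633
gripper_force: 15.0
```

carry_out --plan "-.2 .8 0 0 0 .75 1;-.2 .8 0 0 0 .75 1;-.2 .8 0 0 0 .75 1;-.2 .8 0 0 0 .75 1;-.2 .8 0 0 0 .75 1"

```text
time_s: 5.77
position: [0.5687, -0.0125, 0.4182]
ee_rot: [-0.001, 0.986, 0.164, -0.002]
wrist_force: [-0.1, -0.9, -1.9]
grip_width: 0.0632
gripper_force: 15.0
```

carry_out --plan "-.2 .8 0 0 0 .75 1;-.2 .8 0 0 0 .75 1;-.2 .8 0 0 0 .75 1;-.2 .8 0 0 0 .75 1;-.2 .8 0 0 0 .75 1"

```text
time_s: 6.18
position: [0.5436, 0.0875, 0.4183]
ee_rot: [-0.001, 0.947, 0.323, -0.002]
wrist_force: [0.6, 0.1, -1.3]
grip_width: 0.0634
gripper_force: 15.0
```

carry_out --plan "-.2 .8 0 0 0 .75 1;-.2 .8 0 0 0 .75 1;-.2 .8 0 0 0 .75 1;-.2 .8 0 0 0 .75 1;-.2 .8 0 0 0 .75 1"

```text
time_s: 6.6
position: [0.5186, 0.1875, 0.4183]
ee_rot: [-0.001, 0.881, 0.472, -0.002]
wrist_force: [-0.5, 0.4, -1.4]
grip_width: 0.063
gripper_force: 15.0
```

carry_out --plan "-.2 .8 0 0 0 .75 1;-.2 .8 0 0 0 .75 1;-.2 .8 0 0 0 .75 1;-.2 .8 0 0 0 .75 1;-.2 .8 0 0 0 .75 1"

```text
time_s: 7.02
position: [0.4937, 0.2874, 0.4182]
ee_rot: [-0.001, 0.793, 0.61, -0.002]
wrist_force: [0.6, -0.4, -1.5]
grip_width: 0.063
gripper_force: 15.0
```

carry_out --plan "-.2 .8 0 0 0 .75 1;-.2 .8 0 0 0 .75 1;-.3 .8 0 0 0 .75 1;-.2 .8 0 0 0 .75 1;0 0 0 0 0 0 1"

```text
time_s: 7.43
position: [0.4705, 0.3688, 0.4182]
ee_rot: [-0.001, 0.706, 0.709, -0.002]
wrist_force: [0.2, 0.5, -1.6]
grip_width: 0.063
gripper_force: 15.0
```

carry_out --plan "0 0 0 0 0 0 1;0 0 0 0 0 0 1;0 0 0 0 0 0 1;0 0 0 0 0 0 1;0 0 0 0 0 0 1"

```text
time_s: 7.85
position: [0.4723, 0.3659, 0.4208]
ee_rot: [0.0, 0.708, 0.706, -0.0]
wrist_force: [-0.7, -0.1, -2.0]
grip_width: 0.0629
gripper_force: 15.0
```

carry_out --plan "-.2 0 -.4 0 0 0 1;0 0 -.9 0 0 0 1;0 0 -1 0 0 0 1;0 0 -1 0 0 0 1;0 0 -1 0 0 0 1"

```text
time_s: 8.27
position: [0.4665, 0.3662, 0.3118]
ee_rot: [-0.0, 0.708, 0.707, -0.0]
wrist_force: [0.4, -0.1, -1.2]
grip_width: 0.0629
gripper_force: 15.0
```

carry_out --plan "0 0 -.9 0 0 0 1;0 0 -.7 0 0 0 1;0 0 -.4 0 0 0 1;0 0 -.2 0 0 0 1;0 0 -.2 0 0 0 1"

```text
time_s: 8.68
position: [0.467, 0.3666, 0.2532]
ee_rot: [0.0, 0.707, 0.707, 0.0]
wrist_force: [-0.7, 0.7, -1.6]
grip_width: 0.063
gripper_force: 15.0
```

carry_out --plan "0 0 -.08 0 0 0 1;0 0 -.06 0 0 0 1;0 0 0 0 0 0 1;0 0 0 0 0 0 1;0 0 0 0 0 0 1"

```text
time_s: 9.1
position: [0.4672, 0.3667, 0.2506]
ee_rot: [0.0, 0.707, 0.707, 0.001]
wrist_force: [-0.0, 0.4, -0.6]
grip_width: 0.0633
gripper_force: 15.0
```

```bash
python3 -c "
from h import *
print(get_state()['position'],get_state()['wrist_force'])
f=grab_frame('scene');crop(f,160,160,460,385,2.5,'p2.png',[(.4675,.366,.016,.039)])"
```

```text
[0.46722637 0.36672372 0.25063568] [-0.0046221   0.3930166  -0.58472907]
```

View pics/p2.png

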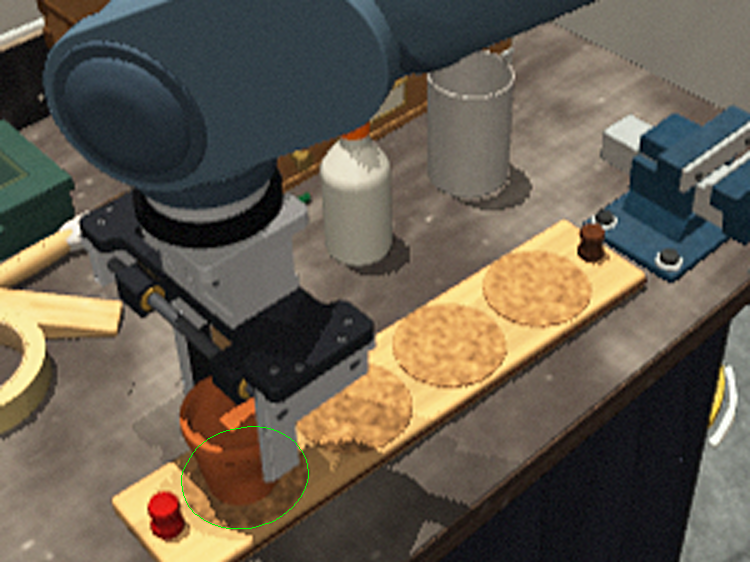

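The pot hangs about 3 mm above pad a, centred. I'll lower it, release and rise.

carry_out --plan "0 0 -.05 0 0 0 1;0 0 -.05 0 0 0 1;0 0 0 0 0 0 1;0 0 0 0 0 0 .3;0 0 0 0 0 0 .2"

```text
time_s: 9.57
position: [0.4671, 0.3666, 0.2475]
ee_rot: [0.0, 0.707, 0.707, 0.0]
wrist_force: [-0.4, 1.1, 0.0]
grip_width: 0.0697
gripper_force: 0.0
```

carry_out --plan "0 0 0 0 0 0 0;0 0 0 0 0 0 0;0 0 0 0 0 0 0;0 0 0 0 0 0 0;0 0 .2 0 0 0 0"

```text
time_s: 9.98
position: [0.4666, 0.3664, 0.2515]
ee_rot: [-0.0, 0.707, 0.707, -0.001]
wrist_force: [0.2, -0.3, -0.1]
grip_width: 0.0937
gripper_force: 0.0
```

carry_out --plan "0 0 .6 0 0 0 0;0 0 .9 0 0 0 0;0 0 1 0 0 0 0;0 0 1 0 0 0 0;0 0 1 0 0 0 0"

```text
time_s: 10.4
position: [0.4668, 0.3665, 0.3664]
ee_rot: [0.0, 0.707, 0.707, 0.0]
wrist_force: [0.7, 0.2, -0.1]
grip_width: 0.0937
gripper_force: 0.0
```

carry_out --plan "0 0 1 0 0 0 0;0 0 .6 0 0 0 0;0 0 .2 0 0 0 0;0 0 0 0 0 0 0;0 0 0 0 0 0 0"

```text
time_s: 10.82
position: [0.4668, 0.3665, 0.4091]
ee_rot: [-0.0, 0.707, 0.707, -0.001]
wrist_force: [-0.8, -0.6, -1.6]
grip_width: 0.0943
gripper_force: 0.0
```

carry_out --plan ".24 -.145 0 0 0 -.9 0;.24 -.145 0 0 0 -.9 0;.24 -.145 0 0 0 -.9 0;.24 -.145 0 0 0 -.9 0;.24 -.145 0 0 0 -.9 0"

```text
time_s: 11.23
position: [0.4969, 0.3481, 0.4075]
ee_rot: [-0.0, 0.833, 0.554, -0.002]
wrist_force: [-0.0, 0.6, -0.9]
grip_width: 0.094
gripper_force: 0.0
```

carry_out --plan ".24 -.145 0 0 0 -.9 0;.24 -.145 0 0 0 -.9 0;.24 -.145 0 0 0 -.9 0;.24 -.145 0 0 0 -.9 0;.24 -.145 0 0 0 -.9 0"

```text
time_s: 11.65
position: [0.527, 0.33, 0.4074]
ee_rot: [-0.0, 0.925, 0.381, -0.002]
wrist_force: [-0.1, 0.8, 0.4]
grip_width: 0.0941
gripper_force: 0.0
```

carry_out --plan ".24 -.145 0 0 0 -.9 0;.24 -.145 0 0 0 -.9 0;.24 -.145 0 0 0 -.9 0;.24 -.145 0 0 0 -.9 0;.24 -.145 0 0 0 -.9 0"

```text
time_s: 12.07
position: [0.557, 0.3119, 0.4074]
ee_rot: [0.0, 0.981, 0.193, -0.002]
wrist_force: [0.5, -0.9, -1.0]
grip_width: 0.094
gripper_force: 0.0
```

carry_out --plan ".24 -.145 0 0 0 -.9 0;.24 -.145 0 0 0 -.9 0;.24 -.145 0 0 0 -.9 0;.24 -.145 0 0 0 -.9 0;.24 -.145 0 0 0 -.9 0"

```text
time_s: 12.48
position: [0.587, 0.2938, 0.4073]
ee_rot: [0.001, 1.0, -0.002, -0.002]
wrist_force: [-0.3, 0.4, -0.6]
grip_width: 0.0942
gripper_force: 0.0
```

carry_out --plan "0 0 -.4 0 0 0 0;0 0 -.8 0 0 0 0;0 0 -.8 0 0 0 0;0 0 -.8 0 0 0 0;0 0 0 0 0 0 0"

```text
time_s: 12.9
position: [0.5849, 0.2936, 0.3325]
ee_rot: [0.002, 1.0, 0.001, -0.006]
wrist_force: [-0.6, -1.1, -1.5]
grip_width: 0.094
gripper_force: 0.0
```

```bash
python3 -c "
from h import *
print(get_state()['position'],get_state()['joint_pos'])
f=grab_frame('scene');crop(f,160,160,460,385,2.5,'p3.png',[(.586,.295,.066,.031),(.586,.295,0,.031)])"
```

```text
[0.58485797 0.29364522 0.33249285] [2.92378614e-01 3.25795076e-01 1.59630784e+00 1.20529008e-04
 1.23144244e+00 1.86196142e+00]
```

View pics/p3.png

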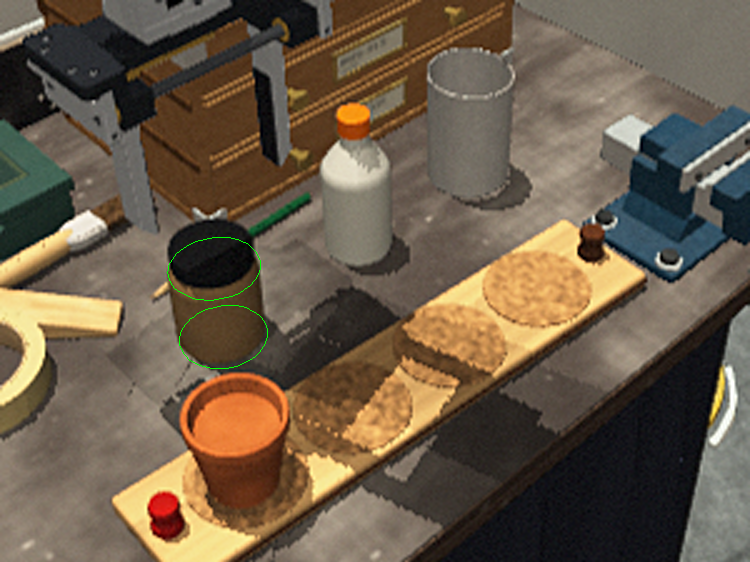

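The pot stands upright near the centre of pad a. The fingers straddle the jar. I'll descend and grip.

carry_out --plan "0 .1 -.6 0 0 0 0;0 0 -.7 0 0 0 0;0 0 -.7 0 0 0 0;0 0 -.7 0 0 0 0;0 0 -.7 0 0 0 0"

```text
time_s: 13.37
position: [0.5872, 0.297, 0.2546]
ee_rot: [-0.0, 1.0, 0.0, 0.001]
wrist_force: [-0.7, 0.6, -0.3]
grip_width: 0.0937
gripper_force: 0.0
```

carry_out --plan "0 0 -.6 0 0 0 0;0 0 -.4 0 0 0 0;0 0 -.2 0 0 0 0;0 0 0 0 0 0 0;0 0 0 0 0 0 0"

```text
time_s: 13.78
position: [0.5873, 0.2967, 0.2255]
ee_rot: [-0.0, 1.0, -0.0, 0.0]
wrist_force: [0.1, -0.3, 0.2]
grip_width: 0.0939
gripper_force: 0.0
```

carry_out --plan "0 0 0 0 0 0 .2;0 0 0 0 0 0 .3;0 0 0 0 0 0 .4;0 0 0 0 0 0 .6;0 0 0 0 0 0 1" --newtons 20

```text
time_s: 14.2
position: [0.5871, 0.2966, 0.2253]
ee_rot: [-0.0, 1.0, -0.0, 0.0]
wrist_force: [0.7, -0.7, -0.7]
grip_width: 0.0641
gripper_force: 0.0
```

carry_out --plan "0 0 0 0 0 0 1;0 0 0 0 0 0 1;0 0 0 0 0 0 1;0 0 0 0 0 0 1;0 0 0 0 0 0 1"

```text
time_s: 14.62
position: [0.5871, 0.2965, 0.2252]
ee_rot: [0.0, 1.0, -0.0, 0.0]
wrist_force: [-0.7, -1.8, 3.8]
grip_width: 0.061
gripper_force: 20.0
```

carry_out --plan "0 0 .4 0 0 0 1;0 0 .8 0 0 0 1;0 0 1 0 0 0 1;0 0 1 0 0 0 1;0 0 1 0 0 0 1"

```text
time_s: 15.03
position: [0.5865, 0.2967, 0.3305]
ee_rot: [-0.0, 1.0, -0.0, -0.001]
wrist_force: [1.2, -0.9, -2.2]
grip_width: 0.0607
gripper_force: 20.0
```

carry_out --plan "0 0 .8 0 0 0 1;0 0 .4 0 0 0 1;0 0 .2 0 0 0 1;-.3 0 0 0 0 0 1;-.3 0 0 0 0 0 1"

```text
time_s: 15.45
position: [0.5712, 0.2965, 0.3633]
ee_rot: [0.0, 1.0, -0.0, -0.001]
wrist_force: [-0.4, 0.7, -2.3]
grip_width: 0.0605
gripper_force: 20.0
```

carry_out --plan "-.3 -.04 0 0 0 .9 1;-.3 -.04 0 0 0 .9 1;-.3 -.04 0 0 0 .9 1;-.3 -.04 0 0 0 .9 1;-.3 -.04 0 0 0 .9 1"

```text
time_s: 15.87
position: [0.5329, 0.2915, 0.3625]
ee_rot: [0.0, 0.98, 0.197, -0.002]
wrist_force: [0.1, 0.8, -2.9]
grip_width: 0.0607
gripper_force: 20.0
```

carry_out --plan "-.3 -.04 0 0 0 .9 1;-.3 -.04 0 0 0 .9 1;-.3 -.04 0 0 0 .9 1;-.3 -.04 0 0 0 .9 1;-.3 -.04 0 0 0 .9 1"

```text
time_s: 16.28
position: [0.4954, 0.2864, 0.3625]
ee_rot: [-0.0, 0.923, 0.384, -0.002]
wrist_force: [-0.1, 0.8, -2.4]
grip_width: 0.0604
gripper_force: 20.0
```

carry_out --plan "-.2 -.04 0 0 0 .9 1;-.2 -.04 0 0 0 .9 1;-.2 -.04 0 0 0 .9 1;-.2 -.04 0 0 0 .9 1;-.2 -.04 0 0 0 .9 1"

```text
time_s: 16.7
position: [0.4705, 0.2814, 0.3626]
ee_rot: [-0.001, 0.831, 0.557, -0.002]
wrist_force: [-0.4, 0.0, -1.9]
grip_width: 0.0608
gripper_force: 20.0
```

carry_out --plan "-.1 0 0 0 0 .9 1;-.1 0 0 0 0 .9 1;-.1 0 0 0 0 .9 1;0 0 0 0 0 .9 1;0 0 0 0 0 .9 1"

```text
time_s: 17.12
position: [0.4631, 0.2814, 0.3626]
ee_rot: [-0.001, 0.706, 0.708, -0.002]
wrist_force: [1.0, -0.4, -1.7]
grip_width: 0.0609
gripper_force: 20.0
```

carry_out --plan "0 0 0 0 0 0 1;0 0 0 0 0 0 1;0 0 0 0 0 0 1;0 0 0 0 0 0 1;0 0 0 0 0 0 1"

```text
time_s: 17.53
position: [0.4644, 0.2816, 0.3646]
ee_rot: [-0.0, 0.708, 0.707, -0.0]
wrist_force: [-0.7, 0.3, -2.5]
grip_width: 0.0605
gripper_force: 20.0
```

```bash
python3 -c "
from h import *
f=grab_frame('scene');crop(f,160,160,460,385,2.5,'p4.png',[(.4675,.366,.016,.021),(.4675,.366,.078,.032),(.464,.281,.016,.039)])"
```

```text
(no output)
```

View pics/p4.png

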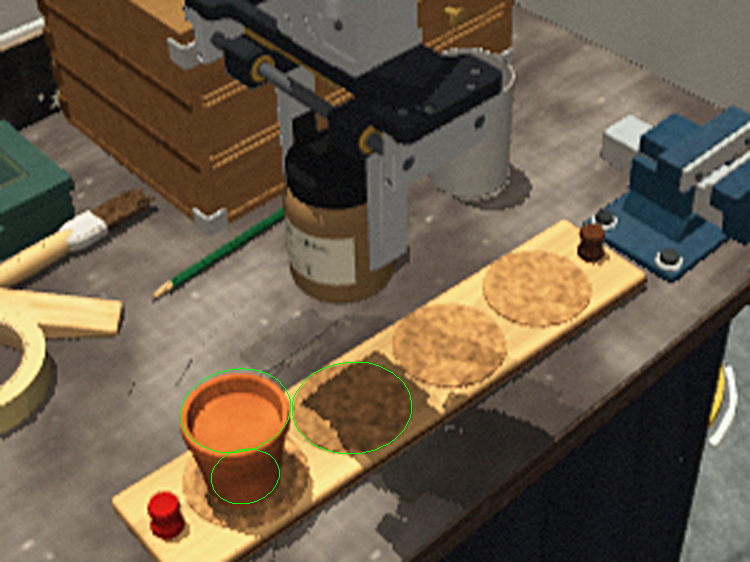

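The pot is within about 3 mm of the pad's centre and the jar hangs upright over pad b. I'll lower and release the jar.

carry_out --plan "0 0 -.4 0 0 0 1;0 0 -.8 0 0 0 1;0 0 -.9 0 0 0 1;0 0 -.9 0 0 0 1;0 0 -.8 0 0 0 1"

```text
time_s: 18.0
position: [0.4641, 0.2814, 0.2679]
ee_rot: [-0.0, 0.707, 0.707, -0.001]
wrist_force: [0.3, -0.3, -2.6]
grip_width: 0.0606
gripper_force: 20.0
```

carry_out --plan "0 0 -.5 0 0 0 1;0 0 -.3 0 0 0 1;0 0 -.1 0 0 0 1;0 0 -.1 0 0 0 1;0 0 -.05 0 0 0 1"

```text
time_s: 18.42
position: [0.465, 0.2818, 0.2444]
ee_rot: [0.0, 0.707, 0.707, 0.001]
wrist_force: [-0.2, 0.4, -2.1]
grip_width: 0.0606
gripper_force: 20.0
```

carry_out --plan "0 0 -.05 0 0 0 1;0 0 0 0 0 0 1;0 0 0 0 0 0 1;0 0 0 0 0 0 1;0 0 0 0 0 0 1"

```text
time_s: 18.83
position: [0.4646, 0.2816, 0.2427]
ee_rot: [0.0, 0.707, 0.707, 0.0]
wrist_force: [0.5, 0.9, -2.5]
grip_width: 0.061
gripper_force: 20.0
```

carry_out --plan "0 0 -.06 0 0 0 1;0 0 0 0 0 0 1;0 0 0 0 0 0 1;0 0 0 0 0 0 .3;0 0 0 0 0 0 .2"

```text
time_s: 19.25
position: [0.4646, 0.2816, 0.2411]
ee_rot: [0.0, 0.707, 0.707, 0.0]
wrist_force: [-0.1, -0.3, 1.0]
grip_width: 0.0695
gripper_force: 0.0
```

carry_out --plan "0 0 0 0 0 0 0;0 0 0 0 0 0 0;0 0 0 0 0 0 0;0 0 0 0 0 0 0;0 0 .2 0 0 0 0"

```text
time_s: 19.67
position: [0.4641, 0.2814, 0.2451]
ee_rot: [-0.0, 0.707, 0.707, -0.001]
wrist_force: [0.3, 0.4, -0.0]
grip_width: 0.094
gripper_force: 0.0
```

carry_out --plan "0 0 .6 0 0 0 0;0 0 .9 0 0 0 0;0 0 1 0 0 0 0;0 0 1 0 0 0 0;0 0 1 0 0 0 0"

```text
time_s: 20.08
position: [0.4643, 0.2815, 0.3599]
ee_rot: [0.0, 0.707, 0.707, 0.0]
wrist_force: [0.0, 0.6, 0.1]
grip_width: 0.094
gripper_force: 0.0
```

carry_out --plan "0 0 1 0 0 0 0;0 0 .6 0 0 0 0;0 0 .2 0 0 0 0;0 0 0 0 0 0 0;0 0 0 0 0 0 0"

```text
time_s: 20.5
position: [0.4642, 0.2815, 0.4027]
ee_rot: [-0.0, 0.707, 0.707, -0.0]
wrist_force: [-0.0, -0.5, -0.6]
grip_width: 0.0939
gripper_force: 0.0
```

carry_out --plan ".26 -.485 0 0 0 -.9 0;.26 -.485 0 0 0 -.9 0;.26 -.485 0 0 0 -.9 0;.26 -.485 0 0 0 -.9 0;.26 -.485 0 0 0 -.9 0"

```text
time_s: 20.92
position: [0.4968, 0.2203, 0.4012]
ee_rot: [-0.001, 0.833, 0.554, -0.002]
wrist_force: [-0.5, -0.2, -0.6]
grip_width: 0.0943
gripper_force: 0.0
```

carry_out --plan ".26 -.485 0 0 0 -.9 0;.26 -.485 0 0 0 -.9 0;.26 -.485 0 0 0 -.9 0;.26 -.485 0 0 0 -.9 0;.26 -.485 0 0 0 -.9 0"

```text
time_s: 21.33
position: [0.5294, 0.1596, 0.4011]
ee_rot: [-0.001, 0.925, 0.381, -0.002]
wrist_force: [-0.8, -0.6, 0.6]
grip_width: 0.0937
gripper_force: 0.0
```

carry_out --plan ".26 -.485 0 0 0 -.9 0;.26 -.485 0 0 0 -.9 0;.26 -.485 0 0 0 -.9 0;.26 -.485 0 0 0 -.9 0;.26 -.485 0 0 0 -.9 0"

```text
time_s: 21.75
position: [0.5619, 0.0991, 0.4011]
ee_rot: [-0.0, 0.981, 0.193, -0.002]
wrist_force: [-0.2, 0.3, 0.4]
grip_width: 0.0941
gripper_force: 0.0
```

carry_out --plan ".26 -.485 0 0 0 -.9 0;.26 -.485 0 0 0 -.9 0;.26 -.485 0 0 0 -.9 0;.26 -.485 0 0 0 -.9 0;.26 -.485 0 0 0 -.9 0"

```text
time_s: 22.17
position: [0.5944, 0.0385, 0.401]
ee_rot: [-0.0, 1.0, -0.002, -0.002]
wrist_force: [-0.3, 0.3, 0.1]
grip_width: 0.0939
gripper_force: 0.0
```

carry_out --plan "0 0 -.4 0 0 0 0;0 0 -.8 0 0 0 0;0 0 -.8 0 0 0 0;0 0 -.5 0 0 0 0;0 0 0 0 0 0 0"

```text
time_s: 22.58
position: [0.5928, 0.0397, 0.3356]
ee_rot: [-0.001, 1.0, 0.0, -0.004]
wrist_force: [-0.2, -0.5, 0.0]
grip_width: 0.094
gripper_force: 0.0
```

carry_out --plan "0 0 0 0 0 0 0;0 0 0 0 0 0 0;0 0 0 0 0 0 0;0 0 0 0 0 0 0;0 0 0 0 0 0 0"

```text
time_s: 23.0
position: [0.5947, 0.0391, 0.3419]
ee_rot: [0.0, 1.0, -0.0, 0.001]
wrist_force: [-0.4, -0.0, 0.3]
grip_width: 0.0939
gripper_force: 0.0
```

```bash
python3 -c "
from h import *
f=grab_frame('scene');crop(f,200,90,500,400,1.9,'p5.png',[(.595,.040,.1,.034),(.595,.040,0,.034),(.464,.281,.016,.031)])"
```

```text
(no output)
```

View pics/p5.png

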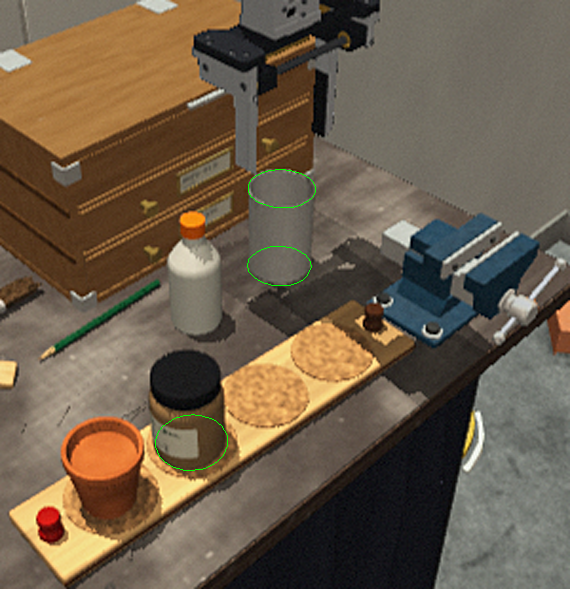

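The jar stands on pad b and the can matches its estimate. I'll descend and grip the can.

carry_out --plan "0 0 -.4 0 0 0 0;0 0 -.6 0 0 0 0;0 0 -.6 0 0 0 0;0 0 -.6 0 0 0 0;0 0 -.6 0 0 0 0"

```text
time_s: 23.47
position: [0.5942, 0.0391, 0.2696]
ee_rot: [-0.0, 1.0, -0.0, -0.0]
wrist_force: [0.5, -0.4, -0.3]
grip_width: 0.0941
gripper_force: 0.0
```

carry_out --plan "0 0 -.6 0 0 0 0;0 0 -.5 0 0 0 0;0 0 -.3 0 0 0 0;0 0 0 0 0 0 0;0 0 0 0 0 0 0"

```text
time_s: 23.88
position: [0.5945, 0.0391, 0.2357]
ee_rot: [-0.0, 1.0, -0.0, -0.0]
wrist_force: [0.2, 0.3, 0.1]
grip_width: 0.094
gripper_force: 0.0
```

carry_out --plan "0 0 0 0 0 0 .15;0 0 0 0 0 0 .2;0 0 0 0 0 0 .3;0 0 0 0 0 0 .5;0 0 0 0 0 0 1" --newtons 12

```text
time_s: 24.3
position: [0.5946, 0.0392, 0.2364]
ee_rot: [-0.0, 1.0, -0.0, 0.0]
wrist_force: [-0.4, 0.2, 0.0]
grip_width: 0.0646
gripper_force: 12.1
```

carry_out --plan "0 0 0 0 0 0 1;0 0 0 0 0 0 1;0 0 0 0 0 0 1;0 0 0 0 0 0 1;0 0 0 0 0 0 1"

```text
time_s: 24.72
position: [0.5947, 0.0391, 0.2363]
ee_rot: [-0.0, 1.0, -0.0, 0.0]
wrist_force: [-0.5, 0.5, 3.9]
grip_width: 0.0648
gripper_force: 12.0
```

Opening is 64.8 mm against a 68 mm can, so I'll lift and check where it sits between the fingers.

carry_out --plan "0 0 .3 0 0 0 1;0 0 .6 0 0 0 1;0 0 .9 0 0 0 1;0 0 1 0 0 0 1;0 0 1 0 0 0 1"

```text
time_s: 25.13
position: [0.594, 0.039, 0.3312]
ee_rot: [0.0, 1.0, -0.0, -0.001]
wrist_force: [0.1, -0.2, -1.2]
grip_width: 0.0646
gripper_force: 12.0
```

carry_out --plan "0 0 1 0 0 0 1;0 0 .9 0 0 0 1;0 0 .5 0 0 0 1;0 0 .2 0 0 0 1;0 0 0 0 0 0 1"

```text
time_s: 25.55
position: [0.5945, 0.039, 0.3967]
ee_rot: [0.0, 1.0, -0.0, 0.001]
wrist_force: [-0.4, 0.6, -0.7]
grip_width: 0.0643
gripper_force: 12.0
```

```bash
python3 -c "
from h import *
p=get_state()['position'];print(p);z=p[2]-.2363
f=grab_frame('scene');crop(f,250,60,500,250,3,'p6.png',[(p[0],p[1],z+.1,.034),(p[0],p[1],z,.034)])"
```

```text
[0.59452743 0.03902031 0.39666095]
```

View pics/p6.png

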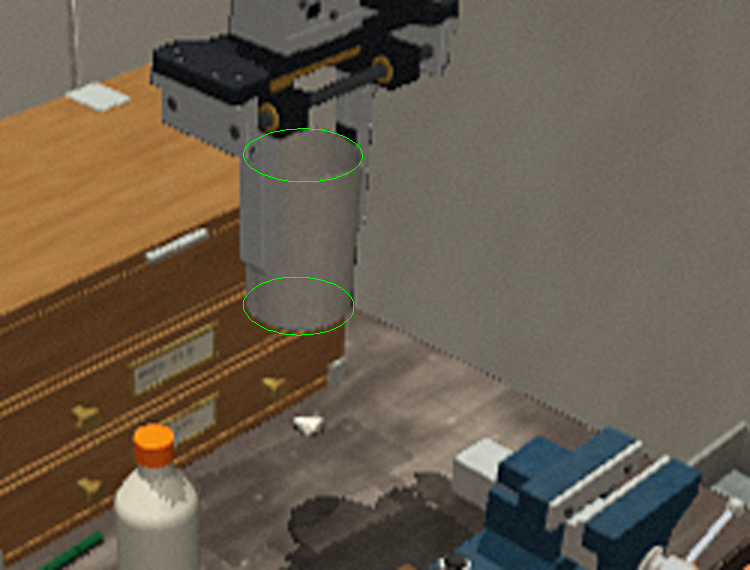

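The can is centred on the gripper axis and upright. Next is the move to pad c.

carry_out --plan "-.27 .315 0 0 0 .9 1;-.27 .315 0 0 0 .9 1;-.27 .315 0 0 0 .9 1;-.27 .315 0 0 0 .9 1;-.27 .315 0 0 0 .9 1"

```text
time_s: 26.02
position: [0.5599, 0.0787, 0.3933]
ee_rot: [-0.001, 0.98, 0.197, -0.002]
wrist_force: [0.7, -0.3, -1.0]
grip_width: 0.0646
gripper_force: 12.0
```

carry_out --plan "-.27 .315 0 0 0 .9 1;-.27 .315 0 0 0 .9 1;-.27 .315 0 0 0 .9 1;-.27 .315 0 0 0 .9 1;-.27 .315 0 0 0 .9 1"

```text
time_s: 26.43
position: [0.5262, 0.1182, 0.3934]
ee_rot: [-0.001, 0.923, 0.384, -0.002]
wrist_force: [-0.3, -0.4, -0.3]
grip_width: 0.0644
gripper_force: 12.0
```

carry_out --plan "-.27 .315 0 0 0 .9 1;-.27 .315 0 0 0 .9 1;-.27 .315 0 0 0 .9 1;-.27 .315 0 0 0 .9 1;-.27 .315 0 0 0 .9 1"

```text
time_s: 26.85
position: [0.4924, 0.1575, 0.3935]
ee_rot: [-0.001, 0.831, 0.557, -0.002]
wrist_force: [-0.5, -0.2, -0.1]
grip_width: 0.0645
gripper_force: 12.0
```

carry_out --plan "-.27 .315 0 0 0 .9 1;-.27 .315 0 0 0 .9 1;-.27 .315 0 0 0 .9 1;-.27 .315 0 0 0 .9 1;-.27 .315 0 0 0 .9 1"

```text
time_s: 27.27
position: [0.4587, 0.1968, 0.3935]
ee_rot: [-0.001, 0.706, 0.708, -0.002]
wrist_force: [-0.1, 0.4, -1.0]
grip_width: 0.0645
gripper_force: 12.0
```

carry_out --plan "0 0 0 0 0 0 1;0 0 0 0 0 0 1;0 0 0 0 0 0 1;0 0 0 0 0 0 1;0 0 0 0 0 0 1"

```text
time_s: 27.68
position: [0.4598, 0.1962, 0.3956]
ee_rot: [-0.0, 0.708, 0.706, -0.0]
wrist_force: [-0.2, 1.1, -0.4]
grip_width: 0.0649
gripper_force: 12.0
```

carry_out --plan "0 0 -.4 0 0 0 1;0 0 -.8 0 0 0 1;0 0 -.9 0 0 0 1;0 0 -.9 0 0 0 1;0 0 -.9 0 0 0 1"

```text
time_s: 28.1
position: [0.4593, 0.1963, 0.2968]
ee_rot: [0.0, 0.708, 0.707, -0.0]
wrist_force: [0.6, -0.8, -0.7]
grip_width: 0.0644
gripper_force: 12.0
```

carry_out --plan "0 0 -.7 0 0 0 1;0 0 -.5 0 0 0 1;0 0 -.3 0 0 0 1;0 0 -.2 0 0 0 1;0 0 -.08 0 0 0 1"

```text
time_s: 28.52
position: [0.4594, 0.1965, 0.2532]
ee_rot: [-0.0, 0.707, 0.707, -0.0]
wrist_force: [-0.5, -0.4, -0.6]
grip_width: 0.0646
gripper_force: 12.0
```

carry_out --plan "0 0 -.04 0 0 0 1;0 0 0 0 0 0 1;0 0 0 0 0 0 1;0 0 0 0 0 0 1;0 0 0 0 0 0 1"

```text
time_s: 28.93
position: [0.4597, 0.1967, 0.2535]
ee_rot: [0.0, 0.707, 0.707, 0.0]
wrist_force: [0.0, -0.4, -0.4]
grip_width: 0.0645
gripper_force: 12.0
```

carry_out --plan "0 0 -.05 0 0 0 1;0 0 0 0 0 0 1;0 0 0 0 0 0 1;0 0 0 0 0 0 .25;0 0 0 0 0 0 .2"

```text
time_s: 29.35
position: [0.4594, 0.1966, 0.2515]
ee_rot: [0.0, 0.707, 0.707, 0.0]
wrist_force: [-0.1, -0.1, -0.1]
grip_width: 0.0736
gripper_force: 0.0
```

carry_out --plan "0 0 0 0 0 0 0;0 0 0 0 0 0 0;0 0 0 0 0 0 0;0 0 0 0 0 0 0;0 0 .2 0 0 0 0"

```text
time_s: 29.77
position: [0.459, 0.1965, 0.2559]
ee_rot: [-0.001, 0.707, 0.707, -0.001]
wrist_force: [-0.5, -0.6, -0.9]
grip_width: 0.0943
gripper_force: 0.0
```

carry_out --plan "0 0 .6 0 0 0 0;0 0 .9 0 0 0 0;0 0 1 0 0 0 0;0 0 1 0 0 0 0;0 0 1 0 0 0 0"

```text
time_s: 30.18
position: [0.4593, 0.1966, 0.3706]
ee_rot: [0.0, 0.707, 0.707, 0.0]
wrist_force: [0.3, -0.9, -0.8]
grip_width: 0.0938
gripper_force: 0.0
```

carry_out --plan "0 0 1 0 0 0 0;0 0 .6 0 0 0 0;0 0 .2 0 0 0 0;0 0 0 0 0 0 0;0 0 0 0 0 0 0"

```text
time_s: 30.6
position: [0.4592, 0.1965, 0.4134]
ee_rot: [-0.0, 0.707, 0.707, -0.0]
wrist_force: [-0.0, -0.5, -0.1]
grip_width: 0.094
gripper_force: 0.0
```

carry_out --plan ".26 -.067 0 0 0 -.9 0;.26 -.067 0 0 0 -.9 0;.26 -.067 0 0 0 -.9 0;.26 -.067 0 0 0 -.9 0;.26 -.067 0 0 0 -.9 0"

```text
time_s: 31.02
position: [0.4919, 0.188, 0.4119]
ee_rot: [-0.001, 0.833, 0.554, -0.002]
wrist_force: [0.1, 0.5, -0.0]
grip_width: 0.0939
gripper_force: 0.0
```

carry_out --plan ".26 -.067 0 0 0 -.9 0;.26 -.067 0 0 0 -.9 0;.26 -.067 0 0 0 -.9 0;.26 -.067 0 0 0 -.9 0;.26 -.067 0 0 0 -.9 0"

```text
time_s: 31.43
position: [0.5245, 0.1797, 0.4118]
ee_rot: [-0.0, 0.925, 0.381, -0.002]
wrist_force: [0.1, -0.4, -0.5]
grip_width: 0.0939
gripper_force: 0.0
```

carry_out --plan ".26 -.067 0 0 0 -.9 0;.26 -.067 0 0 0 -.9 0;.26 -.067 0 0 0 -.9 0;.26 -.067 0 0 0 -.9 0;.26 -.067 0 0 0 -.9 0"

```text
time_s: 31.85
position: [0.557, 0.1713, 0.4117]
ee_rot: [-0.0, 0.981, 0.193, -0.002]
wrist_force: [-0.3, -0.3, 0.9]
grip_width: 0.0938
gripper_force: 0.0
```

carry_out --plan ".26 -.067 0 0 0 -.9 0;.26 -.067 0 0 0 -.9 0;.26 -.067 0 0 0 -.9 0;.26 -.067 0 0 0 -.9 0;.26 -.067 0 0 0 -.9 0"

```text
time_s: 32.27
position: [0.5895, 0.1629, 0.4116]
ee_rot: [0.0, 1.0, -0.002, -0.002]
wrist_force: [-0.4, -0.9, 0.9]
grip_width: 0.0936
gripper_force: 0.0
```

carry_out --plan "0 0 0 0 0 0 0;0 0 0 0 0 0 0;0 0 -.3 0 0 0 0;0 0 0 0 0 0 0;0 0 0 0 0 0 0"

```text
time_s: 32.68
position: [0.589, 0.1632, 0.4054]
ee_rot: [0.0, 1.0, 0.0, -0.001]
wrist_force: [-0.2, 0.1, 0.5]
grip_width: 0.0944
gripper_force: 0.0
```

```bash
python3 -c "
from h import *
f=grab_frame('scene');crop(f,200,130,460,390,2.2,'p7.png',[(.59,.163,.07,.026),(.59,.163,0,.026),(.46,.196,.016,.034)])"
```

```text
(no output)
```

View pics/p7.png

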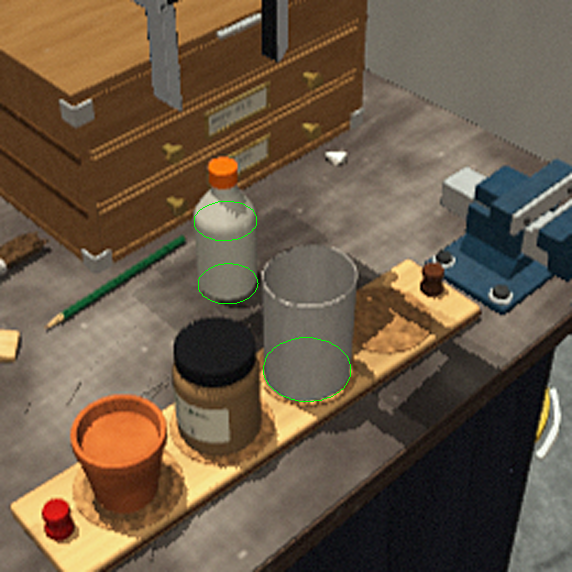

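The can is centred on pad c and the bottle matches its circle. I'll descend and grip the bottle.

carry_out --plan "0 0 -.4 0 0 0 0;0 0 -.7 0 0 0 0;0 0 -.7 0 0 0 0;0 0 -.7 0 0 0 0;0 0 -.7 0 0 0 0"

```text
time_s: 33.15
position: [0.5892, 0.1631, 0.3254]
ee_rot: [-0.0, 1.0, -0.0, 0.0]
wrist_force: [-0.3, -0.6, 0.3]
grip_width: 0.0937
gripper_force: 0.0
```

carry_out --plan "0 0 -.7 0 0 0 0;0 0 -.7 0 0 0 0;0 0 -.7 0 0 0 0;0 0 -.7 0 0 0 0;0 0 -.5 0 0 0 0"

```text
time_s: 33.57
position: [0.5888, 0.1631, 0.2419]
ee_rot: [0.0, 1.0, -0.0, -0.001]
wrist_force: [-0.6, 1.3, -0.1]
grip_width: 0.0945
gripper_force: 0.0
```

carry_out --plan "0 0 -.35 0 0 0 0;0 0 0 0 0 0 0;0 0 0 0 0 0 0;0 0 0 0 0 0 .2;0 0 0 0 0 0 .3"

```text
time_s: 33.98
position: [0.59, 0.1631, 0.2367]
ee_rot: [-0.0, 1.0, -0.0, 0.001]
wrist_force: [-0.3, -0.5, 0.0]
grip_width: 0.084
gripper_force: 0.0
```

carry_out --plan "0 0 0 0 0 0 .35;0 0 0 0 0 0 .4;0 0 0 0 0 0 .45;0 0 0 0 0 0 .6;0 0 0 0 0 0 1" --newtons 18

```text
time_s: 34.4
position: [0.5895, 0.163, 0.2355]
ee_rot: [0.0, 1.0, -0.0, 0.0]
wrist_force: [-0.4, -1.4, 1.0]
grip_width: 0.0515
gripper_force: 18.0
```

carry_out --plan "0 0 0 0 0 0 1;0 0 0 0 0 0 1;0 0 0 0 0 0 1;0 0 0 0 0 0 1;0 0 0 0 0 0 1"

```text
time_s: 34.82
position: [0.5895, 0.1631, 0.2355]
ee_rot: [0.0, 1.0, -0.0, 0.0]
wrist_force: [-0.4, -0.9, 2.1]
grip_width: 0.0517
gripper_force: 18.0
```

carry_out --plan "0 0 .3 0 0 0 1;0 0 .6 0 0 0 1;0 0 .9 0 0 0 1;0 0 .9 0 0 0 1;0 0 .9 0 0 0 1"

```text
time_s: 35.23
position: [0.5891, 0.1631, 0.3259]
ee_rot: [0.0, 1.0, -0.0, -0.001]
wrist_force: [0.2, -0.4, -1.9]
grip_width: 0.0513
gripper_force: 18.0
```

carry_out --plan "0 0 .9 0 0 0 1;0 0 .8 0 0 0 1;0 0 .5 0 0 0 1;0 0 .2 0 0 0 1;0 0 0 0 0 0 1"

```text
time_s: 35.65
position: [0.5896, 0.1631, 0.3864]
ee_rot: [-0.0, 1.0, -0.0, 0.001]
wrist_force: [0.3, 0.1, -2.3]
grip_width: 0.0514
gripper_force: 18.0
```

carry_out --plan "-.265 -.1 0 0 0 .9 1;-.265 -.1 0 0 0 .9 1;-.265 -.1 0 0 0 .9 1;-.265 -.1 0 0 0 .9 1;-.265 -.1 0 0 0 .9 1"

```text
time_s: 36.07
position: [0.5556, 0.1505, 0.3831]
ee_rot: [-0.0, 0.98, 0.197, -0.002]
wrist_force: [-0.6, -0.4, -1.4]
grip_width: 0.0515
gripper_force: 18.0
```

carry_out --plan "-.265 -.1 0 0 0 .9 1;-.265 -.1 0 0 0 .9 1;-.265 -.1 0 0 0 .9 1;-.265 -.1 0 0 0 .9 1;-.265 -.1 0 0 0 .9 1"

```text
time_s: 36.48
position: [0.5224, 0.138, 0.3832]
ee_rot: [-0.001, 0.923, 0.384, -0.002]
wrist_force: [0.1, 0.9, -1.5]
grip_width: 0.0519
gripper_force: 18.0
```

carry_out --plan "-.265 -.1 0 0 0 .9 1;-.265 -.1 0 0 0 .9 1;-.265 -.1 0 0 0 .9 1;-.265 -.1 0 0 0 .9 1;-.265 -.1 0 0 0 .9 1"

```text
time_s: 36.9
position: [0.4893, 0.1254, 0.3833]
ee_rot: [-0.001, 0.831, 0.557, -0.002]
wrist_force: [-1.0, -0.1, -1.9]
grip_width: 0.0516
gripper_force: 18.0
```

carry_out --plan "-.265 -.1 0 0 0 .9 1;-.265 -.1 0 0 0 .9 1;-.265 -.1 0 0 0 .9 1;-.265 -.1 0 0 0 .9 1;-.265 -.1 0 0 0 .9 1"

```text
time_s: 37.32
position: [0.4562, 0.113, 0.3834]
ee_rot: [-0.001, 0.706, 0.708, -0.001]
wrist_force: [-0.3, 0.1, -2.1]
grip_width: 0.0511
gripper_force: 18.0
```

carry_out --plan "0 0 0 0 0 0 1;0 0 0 0 0 0 1;0 0 0 0 0 0 1;0 0 0 0 0 0 1;0 0 0 0 0 0 1"

```text
time_s: 37.73
position: [0.4572, 0.1132, 0.3852]
ee_rot: [-0.0, 0.708, 0.707, -0.0]
wrist_force: [-0.4, -0.0, -2.0]
grip_width: 0.0515
gripper_force: 18.0
```

carry_out --plan "0 -.05 -.4 0 0 0 1;0 0 -.8 0 0 0 1;0 0 -.9 0 0 0 1;0 0 -.9 0 0 0 1;0 0 -.8 0 0 0 1"

```text
time_s: 38.15
position: [0.4566, 0.1118, 0.2884]
ee_rot: [-0.0, 0.707, 0.707, -0.0]
wrist_force: [-0.3, -0.5, -2.0]
grip_width: 0.0511
gripper_force: 18.0
```

carry_out --plan "0 0 -.6 0 0 0 1;0 0 -.4 0 0 0 1;0 0 -.2 0 0 0 1;0 0 -.15 0 0 0 1;0 0 -.08 0 0 0 1"

```text
time_s: 38.57
position: [0.4573, 0.1118, 0.2547]
ee_rot: [0.0, 0.707, 0.707, 0.0]
wrist_force: [0.1, 0.2, -2.8]
grip_width: 0.0514
gripper_force: 18.0
```

carry_out --plan "0 0 -.05 0 0 0 1;0 0 0 0 0 0 1;0 0 0 0 0 0 1;0 0 0 0 0 0 1;0 0 0 0 0 0 1"

```text
time_s: 38.98
position: [0.4571, 0.1119, 0.2538]
ee_rot: [0.0, 0.707, 0.707, 0.0]
wrist_force: [-0.3, -0.8, -2.0]
grip_width: 0.0516
gripper_force: 18.0
```

carry_out --plan "0 0 -.05 0 0 0 1;0 0 -.04 0 0 0 1;0 0 0 0 0 0 1;0 0 0 0 0 0 1;0 0 0 0 0 0 .4"

```text
time_s: 39.4
position: [0.4572, 0.1118, 0.2514]
ee_rot: [0.0, 0.707, 0.707, 0.0]
wrist_force: [-0.1, -0.8, 0.7]
grip_width: 0.0552
gripper_force: 0.0
```

carry_out --plan "0 0 0 0 0 0 .3;0 0 0 0 0 0 .2;0 0 0 0 0 0 0;0 0 0 0 0 0 0;0 0 0 0 0 0 0"

```text
time_s: 39.82
position: [0.457, 0.1118, 0.2511]
ee_rot: [-0.0, 0.707, 0.707, -0.0]
wrist_force: [0.3, 0.4, 0.2]
grip_width: 0.0863
gripper_force: 0.0
```

carry_out --plan "0 0 .2 0 0 0 0;0 0 .6 0 0 0 0;0 0 .9 0 0 0 0;0 0 1 0 0 0 0;0 0 1 0 0 0 0"

```text
time_s: 40.23
position: [0.4567, 0.1118, 0.3448]
ee_rot: [-0.0, 0.707, 0.707, -0.0]
wrist_force: [0.5, 0.3, -0.7]
grip_width: 0.0941
gripper_force: 0.0
```

carry_out --plan "0 0 1 0 0 0 0;0 0 1 0 0 0 0;0 0 .6 0 0 0 0;0 -.8 0 0 0 0 0;0 -1 0 0 0 0 0"

```text
time_s: 40.65
position: [0.457, 0.0672, 0.4107]
ee_rot: [0.001, 0.706, 0.708, 0.001]
wrist_force: [-0.2, 0.2, -0.2]
grip_width: 0.094
gripper_force: 0.0
```

carry_out --plan "0 -1 0 0 0 0 0;0 -1 0 0 0 0 0;0 -1 0 0 0 0 0;0 -1 0 0 0 0 0;0 -1 0 0 0 0 0"

```text
time_s: 41.07
position: [0.4567, -0.0593, 0.4091]
ee_rot: [0.0, 0.707, 0.707, 0.0]
wrist_force: [0.6, 0.1, 0.3]
grip_width: 0.0939
gripper_force: 0.0
```

carry_out --plan "0 -1 0 0 0 0 0;0 -1 0 0 0 0 0;0 -.5 0 0 0 0 0;0 0 0 0 0 0 0;0 0 0 0 0 0 0"

```text
time_s: 41.48
position: [0.4569, -0.1206, 0.4087]
ee_rot: [-0.0, 0.708, 0.706, 0.0]
wrist_force: [-0.4, 1.3, 0.3]
grip_width: 0.0937
gripper_force: 0.0
```

```bash
python3 -c "
from h import *
C=[]
for x,y,r,h,t in((.4675,.366,.021,.062,.032),(.464,.281,.031,.066,.031),(.46,.196,.034,.1,.034),(.4565,.112,.026,.07,.026)): C+=[(x,y,.016,r),(x,y,.016+h,t)]
f=grab_frame('scene');g=grab_frame('top');crop(f,190,170,440,400,2.2,'q1.png',C);crop(g,210,200,400,310,2.9,'q2.png',C)
a=cv2.imread('pics/q1.png');b=cv2.imread('pics/q2.png');w=max(a.shape[1],b.shape[1])
p=lambda i:cv2.copyMakeBorder(i,0,0,0,w-i.shape[1],0)
o=np.vstack([p(a),p(b)]);o=cv2.resize(o,None,fx=600/o.shape[0],fy=600/o.shape[0]);cv2.imwrite('pics/q.png',o)"
```

```text
(no output)
```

View pics/q.png

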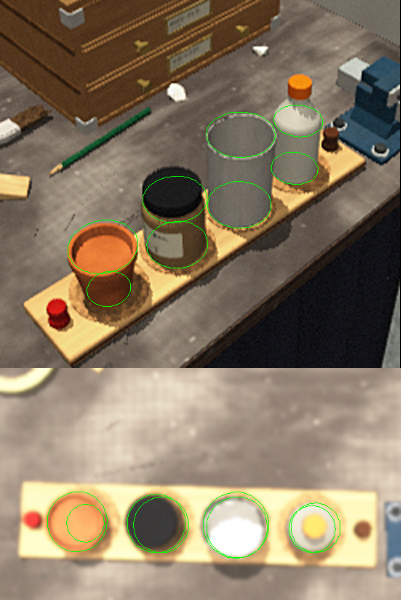

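All four stand upright within a few millimetres of their pad centres, in the right order, and the arm is clear.

```bash
python3 -c "
from station import *
print(sign_off())"
```

```text
the job is handed in; nothing more can be done
None
```

The job is handed in: counting from the red stop, the clay pot, brown jar, grey can and white bottle each stand upright within a few millimetres of their pad's centre, finished at about 41.5 s of the allowed 104 s with the arm clear; the system returned no verdict.

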